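# Scrub out a leaning pantry canister with the hanging bottle brush

## Task

Lift the bottle brush off its hook and scrub out the canister that leans in the black cradle: three times, press the bristles gently but firmly down on its inner floor, wherever that lies, and draw the brush up again until its tip is close to the canister's mouth. Then hang the brush back on the free hook, upright and still, and let go of it; leave the scraper and everything else where it stands.

Things in the scene. Friction and masses are not known exactly. Their poses are not given: they have to be found in the camera images.
- brush: bottle brush, 200 mm long, about 115 g, round about z, hanging bristles down on one of the two hooks. Origin: underside centre of its wooden collar (34 mm wide, 6 mm thick) by which it hangs; z up to the handle end. Wooden handle, 24 mm wide, z 6 to 76 mm; steel stem, 10 mm wide, down to z -68 mm; stiff white bristle head, 36 mm wide, z -68 to -124 mm (28 mm wide over the last 12 mm)
- brush_tip (a point): lower end of the bristles, on the brush axis, z -124 mm in the brush frame when not squeezed. The head is sprung along z: it can be pushed 12 mm towards the handle; gives from 0.9 N, 4 mm at about 2.7 N, 12 mm at 6.3 N, then rigid. A firm press squeezes it 4 mm or more; over 20 N on the canister is too rough
- scraper: steel scraper hanging on the other hook: same handle, collar and origin as the brush, but a flat blade 50 mm wide, 5 mm thick, down to z -112 mm. Leave it
- hook_a (a point): rest point of the hook on the stand's -y side: the brush's origin lies here when it hangs. A hook is two level prongs along the stand's x, 8 mm thick, 18 mm apart, upper faces at this height, open at the -x end, where both tips (22 to 28 mm from this point) turn up by 10 mm; a stop 10 mm high stands 23 mm behind it
- hook_b (a point): the same for the hook on the stand's +y side, 120 mm from hook_a. To take a tool off: raise it more than 10 mm (at most 55 mm, the head does not pass up through the gap), then draw it out along the stand's -x by 50 mm or more
- hook_stand: black steel stand, fixed; place and yaw vary, it may change sides with the cradle. Base 130 x 220 x 12 mm; origin: centre of its underside, z up, -x side towards the robot. hook_a at (-50, -60, 190) mm, hook_b at (-50, 60, 190) mm. Nothing on it is higher than 200 mm but the hanging handles (266 mm)
- canister: white ceramic canister, open, 135 mm long, 74 mm outer, 66 mm inner diameter, fixed in the cradle, leaning 25 degrees to the robot. Origin: mouth centre (rim plane), 155 mm above the table; z out of the mouth along its axis, y level. Inside, a flat grey floor plate (adjustable, held firmly), square to the axis, at an unknown depth of 78 to 112 mm below the mouth: find it by touch
- cradle: black steel cradle, two bands round the canister, fixed; place and yaw vary, it may change sides with the hook stand. Base 150 x 120 x 8 mm, origin: centre of its underside, z up, -x side towards the robot. The canister's mouth centre lies at (-30, 0, 155) mm, its axis tilts 25 degrees from vertical towards -x
- tin: plain food tin, 68 mm diameter, 100 mm tall, loose, beside the cradle. Origin: centre of its underside. Leave it
- jam_jar: lidded glass jar, 60 mm diameter, 90 mm tall, loose, on the cradle's other side. Origin: centre of its underside. Leave it
- spice_jar: small lidded jar, 44 mm diameter, 95 mm tall, loose, beside the hook stand. Origin: centre of its underside. Leave it
- carton: plain cardboard carton 60 x 120 x 150 mm tall, loose, behind (+x of) the hook stand. Origin: centre of its underside. Leave it
- mug: blue ceramic mug, 80 mm diameter, 90 mm tall, with a handle, loose, in front, between stand and cradle. Origin: centre of its underside. Leave it
- bowl: white bowl, 120 mm diameter, 50 mm tall, loose, at the back between stand and cradle. Origin: centre of its underside. Leave it
Things that resemble listed ones, but are neither listed nor needed, are in the scene too. Leave any purple look-alike of the brush alone.

How it is judged:
By the outcome, as a careful person would: the job done as asked, in the order asked, and still so for the second after the job is handed in, with the robot touching nothing.
It also fails if it takes over 72 s, if anything falls off the work surface, if the arm or the gripper's body presses on something with over 40 N, if the wrist force passes 120 N, or if a joint passes its speed limit or range.

## Robot

A 6-joint arm with a two-finger parallel gripper is mounted at the origin on the work surface. World frame = base frame: x ahead of the robot, y to its left, z up, the work surface at z = 0. Lengths are in mm, angles in rad, forces in N, time in s.
With the tool pointing down it reaches from about 275 to 825 mm from the base axis. Payload 4.9 kg.
Tool frame: the origin (TCP) lies at the very end of the fingers, on their centre line; the grasp point (between the pads) lies 19 mm behind it; z points along the fingers, y is the line along which they close (so a half turn about z gives the same grasp; the last joint's range is limited). The gripper opens to 85 mm and grips with 20 to 120 N. Pads are 22 mm wide; open, the fingers measure 114 mm over their backs; the gripper's body (76 mm by 85 mm) begins 54 mm behind the grasp point. The pads swing forward as they close: fully open they stand 13 mm farther back than shut.
Start: joints at [1.14, 0.326, -0.193, 1.052, 0, 1.437], TCP at [160.848, 525.972, 231.281] pointing down, gripper open.
Joint ranges: [-2.65, 2.65], [-0.97, 1.79], [-1.3, 1.35], [-1.93, 2.1], [-1.47, 1.37], [-3.14, 3.14]. Speed limits (rad/s): [2.57, 2.57, 3.14, 3.14, 3.14, 3.14].

## Interface

Orientations are given as [roll, pitch, yaw] about the fixed x, y, z axes, in that order (R = Rz(yaw) Ry(pitch) Rx(roll)).
In Python, from bench import bot, solve_ik, imaging gives the robot as it stands. Calls block until the motion is done:
- bot.move_ptp(position, orientation): joint-space move of the TCP to a pose.
- bot.movel(position, rot=None, max_speed=150, threshold=None): straight line of the TCP; rot=None keeps the orientation; max_speed is the mean speed in mm/s. With threshold (N) it stops when the force on the tool has changed by that much, and returns True; else False.
- bot.move_j(angles): joint-space move.
- bot.grip(opening, effort=None): opening from 0.0 (shut) to 1.0 (fully open); effort is the grip in N (None keeps the last); returns when the fingers have stopped.
- bot.dwell(seconds).
- solve_ik(position, orientation): joint angles nearest the present ones, or None.
- bot.get_state(): the state.
- imaging.capture(name): name is "side" or "top"; returns the picture (384x512x3 uint8, blue, green, red); there is no depth.
- imaging.camera_model(name): a dict with "K" (3x3 intrinsics, pixels), "position" and "rotation" of the camera in the world. Camera axes: x right, y up, looking along -z (the intrinsics and any distortion apply to the point x, -y, -z); pixel columns grow to the right and rows downward; lengths in mm; the calibration is good to about 2 mm. A picture is of the moment at which its call begins. camera_model takes no time and is no camera call.
A pose or a line that the arm cannot do raises bot.IKError and nothing moves.
- bot.sign_off(): hands the job in; it is judged then, once.
The state is a dict: "t": time; "qpos": joint angles; "joint_velocities": joint speeds; "effort": joint torques, N m; "tcp_pos": TCP position; "orientation": TCP orientation; "contact_force": force on the tool from outside, world axes, zero at the start; "wrist_torque": the same for the moment, N m; "opening": opening from 0.0 (shut) to 1.0 (fully open); "gripper_force": force on a finger pad.
Only numpy, scipy, OpenCV 4.12 (cv2) and the standard library are available. Lean on these libraries where they do the work, as an engineer would, in place of code of your own. Each camera call takes 0.05 s, during which the arm holds its last target. There are 200 camera calls.

## Working session

There is one attempt and no reset: what is moved stays moved. The work goes in short steps, each a Python script; the robot and the scene stay as the last script left them, time stands still between calls to the robot, and variables do not carry over. Pictures are saved under pics/ and viewed, at most 10 in all, crops included, and the job is handed in when it is done.

```bash
mkdir -p pics; ls; python3 - <<'E'
from bench import bot, imaging
import cv2
for n in ("side","top"):
    im=imaging.capture(n); cv2.imwrite(f"pics/{n}0.png",im); cv2.imwrite(f"pics/{n}0x.png",cv2.resize(im,(800,600),interpolation=cv2.INTER_CUBIC))
    m=imaging.camera_model(n); print(n,{k:(v.round(4).tolist() if hasattr(v,'round') else v) for k,v in m.items()})
s=bot.get_state(); print(s)
E
```

```text
pics
side {'K': [[385.6502, 0.0, 259.1934], [0.0, 385.6502, 195.8096], [0.0, 0.0, 1.0]], 'position': [535.5048, 745.4852, 594.6734], 'rotation': [1.0164, -0.0233, -3.0805]}
top {'K': [[488.9839, 0.0, 254.8219], [0.0, 488.9839, 188.3741], [0.0, 0.0, 1.0]], 'position': [489.9122, 11.0863, 1208.3493], 'rotation': [0.0514, 0.0059, -1.5404]}
{'t': 0.1, 'qpos': array([ 1.13977317e+00,  3.26879038e-01, -1.93494322e-01,  1.05200266e+00,
       -1.41988909e-05,  1.43658984e+00]), 'joint_velocities': array([-0.00089244, -0.00108768,  0.00231927,  0.00126239,  0.00228509,
        0.00141072]), 'effort': array([-9.78503049e-04, -4.44239044e+01,  2.63037872e+01,  7.87361059e-03,
       -2.89685013e-04, -2.78068448e-07]), 'tcp_pos': array([160.63626753, 525.46588701, 230.57112859]), 'orientation': array([-3.14002527e+00, -1.97297179e-04,  2.84477583e+00]), 'contact_force': array([ 1.43975262, -0.35256911,  0.43424606]), 'wrist_torque': array([ 0.01341144, -0.05172366,  0.03927885]), 'gripper_force': 0.0, 'opening': 0.9998148059107106}
```

View pics/side0x.png

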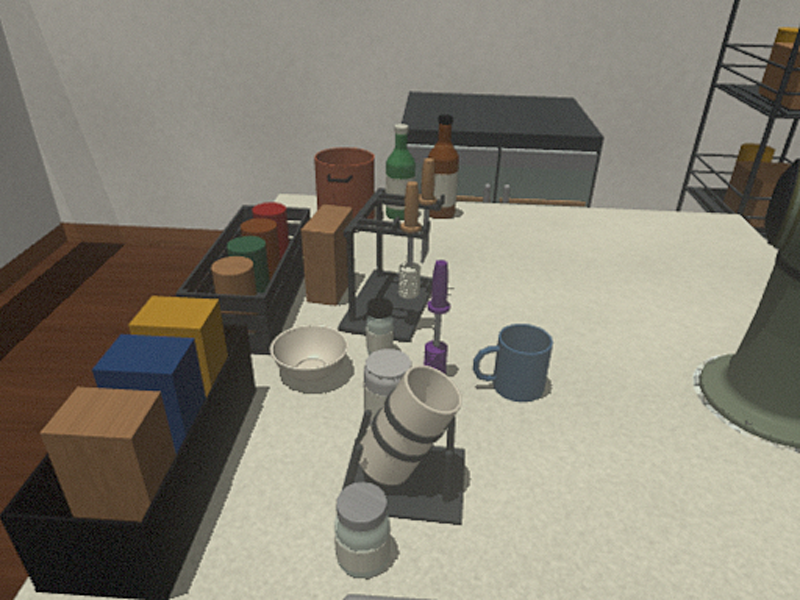

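View pics/top0x.png

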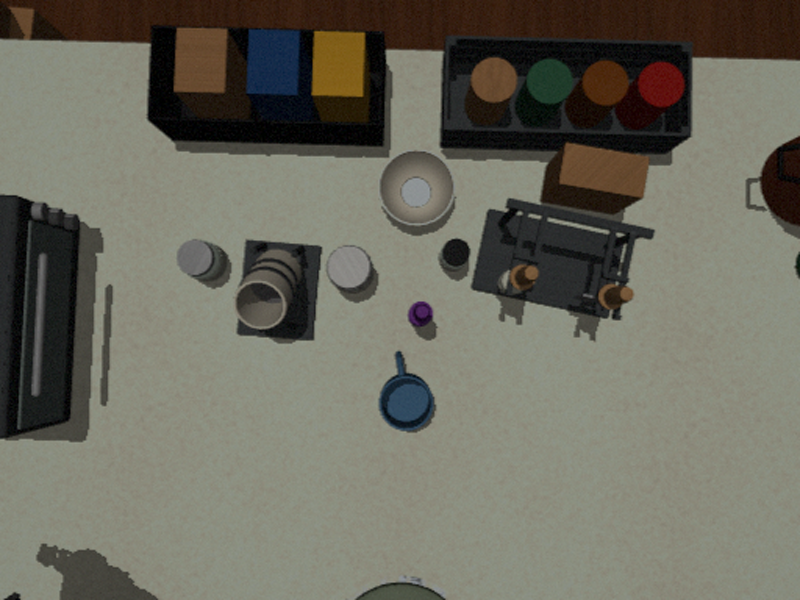

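The top view shows the stand on the right (-y side) and the cradle on the left. Candidates for the brush, in pixels of the 800x600 views:
- **Handle at top (522,278) / side (411,205):** white bristles below it at side (409,280).
- **Handle at top (617,296) / side (428,180):** thin blade below, so this is the scraper.
- **Purple look-alike at top (420,314) / side (440,290):** to be left alone.

I choose the first, on hook_b. Next I measure it and check it in a crop.

```bash
cat > h.py <<'E'
import numpy as np, cv2
from scipy.spatial.transform import Rotation as R
from bench import bot, imaging, solve_ik
def cam(n):
    m=imaging.camera_model(n); return np.array(m["K"]),np.array(m["position"]),R.from_euler('xyz',m["rotation"]).as_matrix()
def ray(n,u,v):
    K,p,M=cam(n); d=np.linalg.solve(K,[u,v,1.]); return p,M@(d*[1,-1,-1])
def onz(n,u,v,z):
    p,d=ray(n,u,v); return p+d*(z-p[2])/d[2]
def proj(n,X):
    K,p,M=cam(n); c=(M.T@(np.asarray(X,float)-p))*[1,-1,-1]; q=K@c; return q[:2]/q[2]
def tri(a,b):
    (p,d),(q,e)=ray("top",*a),ray("side",*b)
    s=np.linalg.lstsq(np.c_[d,-e],q-p,rcond=None)[0]; A=p+s[0]*d;B=q+s[1]*e
    return (A+B)/2,np.linalg.norm(A-B)
E
python3 - <<'E'
from h import *
S=cv2.imread("pics/side0.png");T=cv2.imread("pics/top0.png")
def blobs(im,roi,lo,hi,amin=25):
    x0,y0,x1,y1=roi; h=cv2.cvtColor(im[y0:y1,x0:x1],cv2.COLOR_BGR2HSV)
    m=cv2.inRange(h,np.array(lo),np.array(hi)); n,l,st,c=cv2.connectedComponentsWithStats(m)
    return [(np.argwhere(l==i)[:,::-1]+[x0,y0]) for i in range(1,n) if st[i,4]>=amin]
print("nadir",proj("top",[489.9,11.1,0]))
for b in blobs(T,(310,160,420,205),(3,90,50),(25,255,255)):
    c=b.mean(0); nad=proj("top",[489.9,11.1,0]); d=(c-nad)/np.linalg.norm(c-nad); f=np.percentile(b@d,99.5)+.5
    e=np.array([-d[1],d[0]]); mid=(b@e); far=b[b@d>f-6]; tipc=d*f+e*((far@e).min()+(far@e).max())/2
    P=onz("top",*tipc,266); ax=P.copy(); r=P[:2]-[489.9,11.1]; ax[:2]-=12*r/np.linalg.norm(r)
    print("top handle",len(b),c.round(1),"axis@266",ax.round(1))
for b in blobs(S,(250,95,295,155),(3,90,50),(25,255,255)):
    print("side handle",len(b),b.min(0),b.max(0),b[b[:,1]<b[:,1].min()+5].mean(0).round(1), "top-edge px", b[b[:,1]==b[:,1].min()].mean(0))
big=lambda im,x0,y0,x1,y1,k:cv2.resize(im[y0:y1,x0:x1],None,fx=k,fy=k,interpolation=cv2.INTER_CUBIC)
a=big(T,295,120,425,220,3);b=big(T,145,145,215,225,4); c=big(S,215,90,305,220,3)
W=np.zeros((600,800,3),np.uint8)
W[:300,:390]=a; W[300-20:300-20+320,:280]=b[:320]; W[:390,400:670]=c
W=cv2.convertScaleAbs(W,alpha=1.6); cv2.imwrite("pics/crop1.png",W)
E
```

```text
nadir [257.70452147 213.54914332]
top handle 171 [334.8 175.9] axis@266 [ 568.4 -142.3  266. ]
top handle 180 [392.9 188.5] axis@266 [ 547.8 -258.2  266. ]
side handle 695 [256  95] [292 148] [283.2  97.1] top-edge px [283.  95.]
side handle 85 [275 132] [290 139] [283.8 134.6] top-edge px [289.5 132. ]
```

View pics/crop1.png

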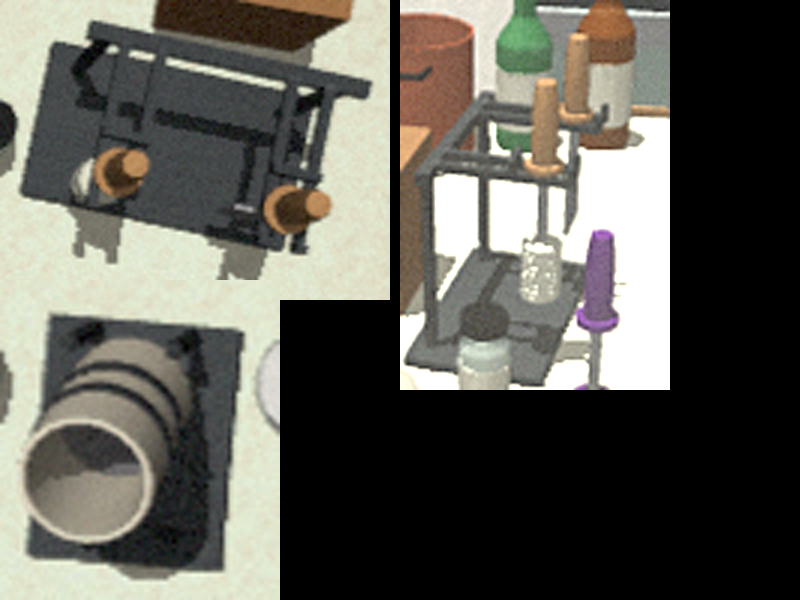

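The crop confirms the choice: the handle at crop (545,120) has white bristles below it at (540,270), so the brush hangs on hook_b. The scraper is the one behind, at (577,75). The canister rim is centred near top px (167,195).

```bash
python3 - <<'E'
from h import *
print("brush top",tri((340.3,173.3),(263.3,118)))
print("scraper top",tri((295+318/3,120+202/3),(215+178/3,90+38/3)))
print("collar from top",onz("top",295+119/3,120+172/3,195), "side",onz("side",262.7,144.3,194))
print("scr collar top",onz("top",295+290/3,120+209/3,195))
c=[onz("top",295+x/3,120+y/3,12) for x,y in ((25,193),(283,247),(53,43))]
print("stand base",np.round(c,1),"len",np.linalg.norm(c[0]-c[1]),np.linalg.norm(c[0]-c[2]),"yaw",np.degrees(np.arctan2(-(c[0]-c[1])[0],(c[0]-c[1])[1])))
k=np.array([onz("top",145+x/4,145+(y-280)/4,8) for x,y in ((52,315),(243,330),(222,570),(28,555))])
ex=(k[0]+k[1]-k[2]-k[3])/2; ey=(k[0]+k[3]-k[1]-k[2])/2
yx=np.arctan2(ex[1],ex[0]);yy=np.arctan2(-ey[0],ey[1]); o=k.mean(0)
print("cradle",o,np.linalg.norm(ex),np.linalg.norm(ey),np.degrees([yx,yy]))
print("mouth pred",o[:2]-30*np.array([np.cos(yx),np.sin(yx)]))
print("rim",onz("top",167,195.1,155),tri((167,195.1),(275.8,251.5)))
# finer rim: ellipse of bright thin ring
T=cv2.imread("pics/top0.png"); roi=T[175:215,145:190]; g=cv2.cvtColor(roi,cv2.COLOR_BGR2GRAY)
print(g[20].tolist())
E
```

```text
brush top (array([ 572.4522809 , -146.31908282,  263.91414226]), np.float64(0.09519393428705462))
scraper top (array([ 548.88536888, -263.74923401,  264.54181212]), np.float64(0.19583125135089968))
collar from top [ 569.78345718 -146.30924842  195.        ] side [ 571.98413974 -148.09261132  194.        ]
scr collar top [ 547.70550109 -264.77868178  195.        ]
stand base [[ 564.7  -98.5   12. ]
 [ 527.  -309.4   12. ]
 [ 688.7 -118.3   12. ]] len 214.28588524924515 125.55282589455555 yaw -10.140905715780319
cradle [552.86092656 206.62664521   8.        ] 148.44027640365672 118.98286407421168 [-3.16047392 -2.73630901]
mouth pred [522.90655549 208.28062642]
rim [523.70160321 207.92224319 155.        ] (array([526.00669383, 209.34495267, 147.05308392]), np.float64(4.100851440354125))
[140, 141, 140, 144, 136, 124, 78, 52, 51, 49, 53, 63, 68, 73, 73, 75, 79, 80, 84, 84, 89, 90, 87, 94, 86, 93, 95, 91, 94, 94, 97, 95, 92, 94, 91, 90, 123, 119, 72, 36, 25, 18, 15, 24, 7]
```

Measurements and checks:

| Item | Value | Check |
|---|---|---|
| Brush axis | (571.5, -147) | Triangulated top z 264, expected 266 |
| Handle spacing | 119.8 mm | Expected 120 |
| Stand yaw | about -10.8° | |
| Cradle base | 148 x 119 mm | Expected 150 x 120 |
| Mouth centre | (523.3, 208.1, 155), yaw -2.9° | Two estimates agree within 1 mm |

Now I grasp.

```bash
cat >> h.py <<'E'
SY=np.radians(-10.8); HB=np.array([571.5,-147,190.]); SX=np.array([np.cos(SY),np.sin(SY),0])
OS=[np.pi,0,SY]
CY=np.radians(-2.9); MO=np.array([523.3,208.1,155.]); b=np.radians(25)
AX=R.from_euler('z',CY).apply([-np.sin(b),0,np.cos(b)]); OC=[np.pi,-b,CY]
G=23.  # TCP above brush origin
def st(m=""):
    s=bot.get_state(); print(m,round(s["t"],2),s["tcp_pos"].round(1),s["contact_force"].round(2),"op",round(s["opening"],3),"gf",round(float(s["gripper_force"]),1)); return s
E
python3 - <<'E'
from h import *
print("purple top",tri((420*.64,313*.64),(441*.64,264*.64)))
s=st(); bot.movel(s["tcp_pos"]+[0,0,110])
bot.move_ptp(HB+[0,0,150],OS); s=st("above"); print(s["qpos"].round(2))
print(solve_ik(MO+AX*30+AX*0,OC))
cv2.imwrite("pics/a_side.png",cv2.convertScaleAbs(imaging.capture("side")[60:260,180:440],alpha=1.4))
print(bot.movel(HB+[0,0,G],max_speed=100,threshold=8)); st("down")
a=imaging.capture("side")[60:240,190:390]; c=imaging.capture("top")[110:240,280:440]
cv2.imwrite("pics/down.png",cv2.convertScaleAbs(cv2.resize(a,None,fx=3,fy=3),alpha=1.5))
E
```

```text
purple top (array([519.7434204 , -11.04666821, 198.5426806 ]), np.float64(3.7552106894103585))
 0.1 [160.6 525.5 230.6] [ 1.44 -0.35  0.43] op 1.0 gf 0.0
above 3.75 [ 571.7 -146.1  340.1] [ 1.06 -1.01  1.24] op 0.998 gf 0.0
[-0.38  0.36  0.13  1.34  0.    2.95]
[ 0.34405664  0.12847356 -0.70200682  0.33383028 -0.16322249 -2.7806314 ]
False
down 5.22 [ 571.9 -147.2  213.7] [ 0.3  -0.47  0.16] op 0.998 gf 0.0
```

View pics/down.png

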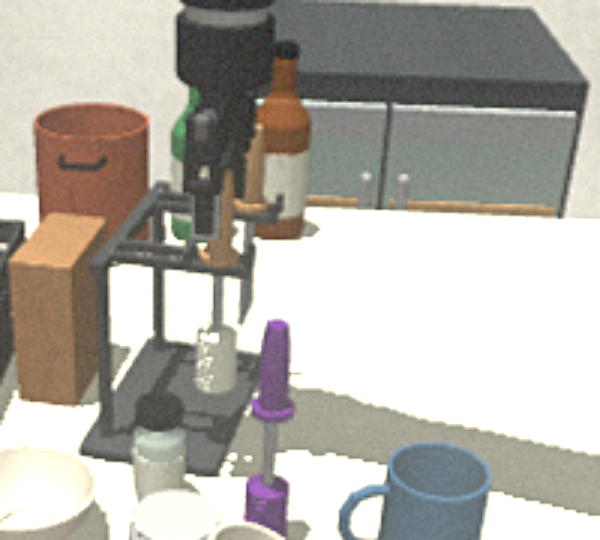

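The picture shows the finger at crop (205,215) on either side of the handle (225,215), and nothing is disturbed. I'll redo the wrist with a half turn, since q6 at 2.95 would have to unwind on the way to the canister, and check the finger's x alignment by projection.

```bash
cat >> h.py <<'E'
half=lambda o:(R.from_euler('xyz',o)*R.from_euler('z',np.pi)).as_euler('xyz')
OS=half(OS); OC=half(OC)
E
python3 - <<'E'
from h import *
SYv=np.array([-SX[1],SX[0],0])
for n,X in (("finger",HB+SYv*50+[0,0,30]),("handle",HB+[0,0,30]),("handle top",HB+[0,0,76])): 
    print(n,(proj("side",X)-[190,60])*3)
bot.movel(HB+[0,0,120],max_speed=150)
q=np.array(bot.get_state()["qpos"]); q[5]-=np.pi; bot.move_j(q); s=st(); print(s["qpos"].round(2))
bot.movel(HB+[0,0,120],OS)
print(bot.movel(HB+[0,0,G],OS,max_speed=120,threshold=8)); st("down")
bot.grip(0.0,60); s=st("grip")
print(solve_ik(MO+AX*30,OC))
E
```

```text
finger [204.42764674 248.19813791]
handle [219.4982618  224.53331802]
handle top [221.13975227 171.27204226]
 8.77 [ 571.1 -146.8  309.1] [-0.36  0.61 -0.01] op 1.0 gf 0.0
[-0.38  0.37  0.07  1.27  0.   -0.19]
False
down 9.97 [ 572.  -147.2  213.8] [-0.48  1.15 -0.07] op 1.001 gf 0.0
grip 10.57 [ 571.7 -146.9  213.3] [-0.38  1.06  2.61] op 0.257 gf 58.5
[ 0.34405664  0.12847356 -0.70200682  0.33383028 -0.16322249  0.36096125]
```

```bash
cat >> h.py <<'E'
T=lambda t:MO+AX*(124+G-t)   # TCP for tip t mm below the mouth
fa=lambda s:float(s["contact_force"]@AX)
E
python3 - <<'E'
from h import *
bot.movel(HB+[0,0,G+25],max_speed=80); st("lift")
bot.movel(HB+[0,0,G+25]-SX*80,max_speed=120); s=st("out")
a=imaging.capture("side")[60:240,190:390]
cv2.imwrite("pics/out.png",cv2.convertScaleAbs(cv2.resize(a,None,fx=3,fy=3),alpha=1.5))
bot.movel(HB+[0,0,210]-SX*80,max_speed=250)
bot.move_ptp(T(-40)+[0,0,100],OC); st("hi")
bot.movel(T(-30),max_speed=200); st("pre")
a=imaging.capture("side"); t=imaging.capture("top")
W=np.hstack([cv2.resize(a[110:330,190:340],None,fx=2.6,fy=2.6),cv2.resize(t[110:250,120:240],(390,572))[:572]])
cv2.imwrite("pics/pre.png",cv2.convertScaleAbs(W,alpha=1.5))
E
```

```text
lift 11.04 [ 571.6 -147.1  238.1] [-0.56 -0.33 -0.86] op 0.254 gf 58.6
out 11.86 [ 493.5 -132.2  238.1] [-0.76 -0.69 -0.48] op 0.255 gf 58.6
hi 14.03 [444.7 211.5 424. ] [ 0.57 -0.86 -0.58] op 0.256 gf 58.6
pre 14.72 [449.6 211.5 316.3] [-0.07 -0.06 -1.16] op 0.253 gf 58.6
```

View pics/pre.png

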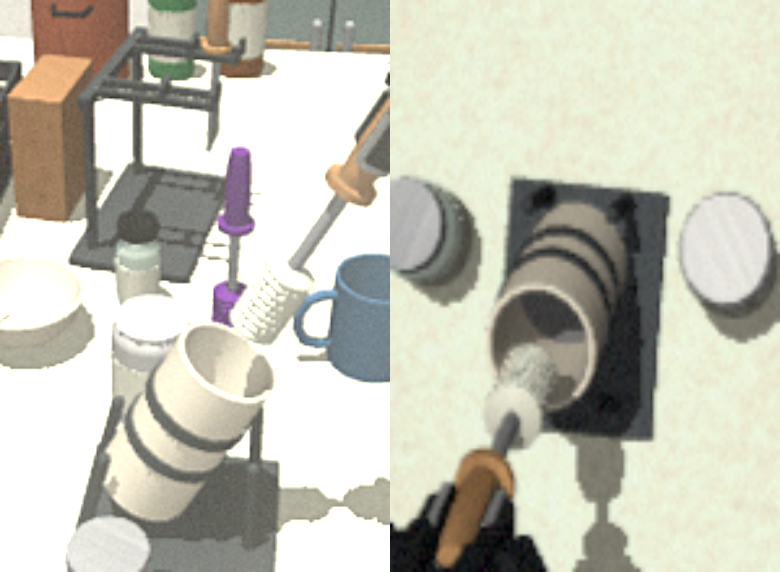

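View pics/out.png

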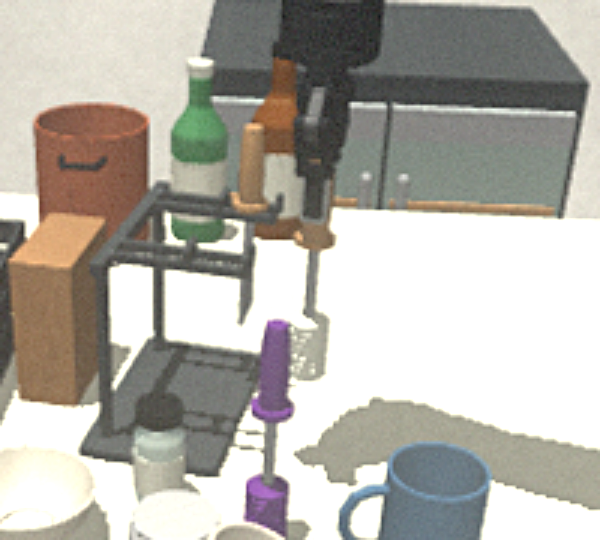

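The brush is free of the hook with the scraper undisturbed. It points at the canister with its axis parallel to the canister's, the bristle tip near side crop (255,335) and the rim at (228,365). I check the offset by projection, then scrub.

```bash
python3 - <<'E'
from h import *
O=MO+AX*(124+30)
print("collar pred side",(proj("side",O+AX*3)-[190,110])*2.6," top",(proj("top",O+AX*3)-[120,110])*[3.25,572/140]+[390,0])
print("rim pred side",(proj("side",MO)-[190,110])*2.6," top",(proj("top",MO)-[120,110])*[3.25,572/140]+[390,0])
P,e=tri((150.2,227.5),(325.4,181.2)); print("collar tri",P,e,"pred",O+AX*3)
E
```

```text
collar pred side [351.67416821 184.97679499]  top [485.92745607 481.95359338]
rim pred side [230.58546526 358.27953657]  top [542.45883394 348.44377173]
collar tri [457.28338272 210.43991461 296.63967817] 1.2485274761866574 pred [457.03390492 211.45689556 297.29032256]
```

```bash
python3 - <<'E'
from h import *
print(bot.movel(T(55),max_speed=80,threshold=5)); s=st("in")
dep=lambda s:124+G-float((s["tcp_pos"]-MO)@AX)
f0=fa(s); print("f0",f0)
hit=bot.movel(T(121),max_speed=25,threshold=4.5); s=st("press"); print(hit,"depth",dep(s),"lat",(s["tcp_pos"]-T(dep(s))).round(1),"dF",fa(s)-f0)
bot.dwell(.3); s=st("hold"); print("depth",dep(s),"dF",fa(s)-f0)
E
```

```text
False
in 16.02 [484.7 210.2 238.9] [-0.19 -0.22 -0.78] op 0.251 gf 58.6
f0 -0.6359493621506281
press 17.59 [501.1 209.2 201.7] [-1.76  0.63  4.52] op 0.252 gf 59.0
True depth 95.29126865559464 lat [-0.4  0.  -0.2] dF 5.486857718412288
hold 17.89 [500.8 209.2 201.9] [-2.07  0.68  4.4 ] op 0.255 gf 59.0
depth 94.93131731936671 dF 5.514499278970405
```

```bash
python3 - <<'E'
from h import *
dep=lambda s:124+G-float((s["tcp_pos"]-MO)@AX)
for i in range(3):
    bot.movel(T(7),max_speed=100); bot.dwell(.2); s=st("up"); print("depth",dep(s))
    if i==2: break
    bot.movel(T(70),max_speed=100); bot.dwell(.1); s=st("mid"); f0=fa(s)
    hit=bot.movel(T(99),max_speed=25,threshold=4.7); bot.dwell(.3); s=st("hold"); print(hit,"depth",dep(s),"dF",fa(s)-f0)
bot.movel(T(-40),max_speed=120)
bot.movel(T(-40)+[0,0,100],max_speed=200)
bot.move_ptp(HB+[0,0,210]-SX*80,OS)
bot.movel(HB+[0,0,G+25]-SX*80,max_speed=200); st("front of hook")
a=imaging.capture("side")[60:240,190:390]
print("pred collar",(proj("side",HB+[0,0,28]-SX*80)-[190,60])*3, "tip",(proj("side",HB+[0,0,25-124]-SX*80)-[190,60])*3)
cv2.imwrite("pics/back.png",cv2.convertScaleAbs(cv2.resize(a,None,fx=3,fy=3),alpha=1.5))
E
```

```text
up 19.12 [464.  210.9 281.2] [ 0.65 -0.03 -0.13] op 0.256 gf 58.8
depth 7.579315059071661
mid 20.01 [491.1 210.  225.7] [-0.6  -0.59 -0.71] op 0.254 gf 58.8
hold 21.24 [500.9 209.2 201.6] [-0.7   0.43  4.31] op 0.255 gf 59.1
True depth 95.33199475713221 dF 4.61673921229539
up 22.48 [464.  210.9 281.2] [-0.13 -0.43 -0.96] op 0.252 gf 58.8
depth 7.565399021260504
mid 23.36 [491.1 210.  225.6] [-0.32 -0.38  0.2 ] op 0.255 gf 58.8
hold 24.59 [500.9 209.2 201.5] [-1.4   0.89  3.92] op 0.251 gf 59.1
True depth 95.34200753394427 dF 3.8602233949516664
up 25.82 [464.  210.9 281.2] [ 0.22 -0.15 -0.81] op 0.253 gf 58.9
depth 7.583126120558887
front of hook 29.29 [ 493.7 -131.8  239.2] [ 0.26 -0.26 -1.44] op 0.255 gf 58.7
pred collar [314.82349514 238.41672177] tip [304.31816239 373.42989746]
```

View pics/back.png

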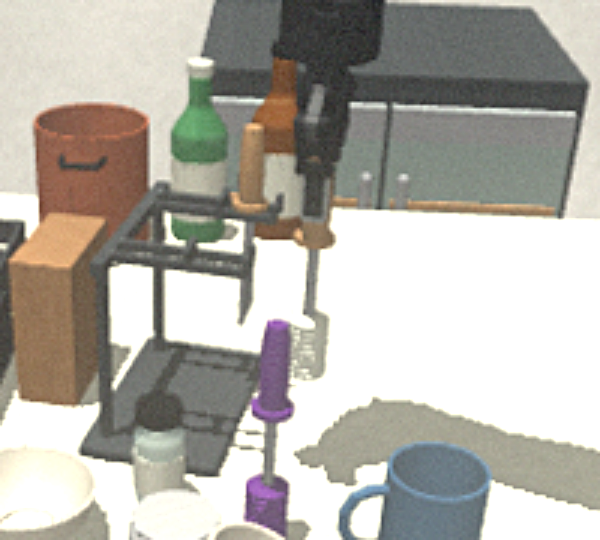

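Same picture as at take-out: collar (313,238) and tip (305,375) match the prediction within about 2 px, so the brush has not slipped. All three presses stopped at depth about 95 mm with 3.9 to 5.5 N. Now I hang it.

```bash
python3 - <<'E'
from h import *
print(bot.movel(HB+[0,0,G+25],max_speed=80,threshold=6)); st("over")
bot.dwell(.2)
print(bot.movel(HB+[0,0,G+5],max_speed=60,threshold=6)); st("near")
bot.dwell(.2)
print(bot.movel(HB+[0,0,G-2],max_speed=12,threshold=2.5)); st("seat")
bot.dwell(.3)
def shot(n):
    a=imaging.capture("side")[60:240,190:390]; t=imaging.capture("top")[110:230,280:430]
    W=np.hstack([cv2.resize(a,(400,360)),cv2.resize(t,(400,320)).copy() if 0 else cv2.copyMakeBorder(cv2.resize(t,(400,320)),0,40,0,0,cv2.BORDER_CONSTANT)])
    cv2.imwrite(n,cv2.convertScaleAbs(W,alpha=1.5))
shot("pics/seat.png")
E
```

```text
False
over 30.49 [ 571.1 -146.9  238. ] [-0.28 -0.29 -1.12] op 0.253 gf 58.7
False
near 31.18 [ 571.2 -146.9  217.4] [ 0.21  0.2  -1.  ] op 0.254 gf 58.7
True
seat 31.82 [ 571.6 -147.   213.3] [-0.17 -0.45  4.13] op 0.257 gf 59.5
```

View pics/seat.png

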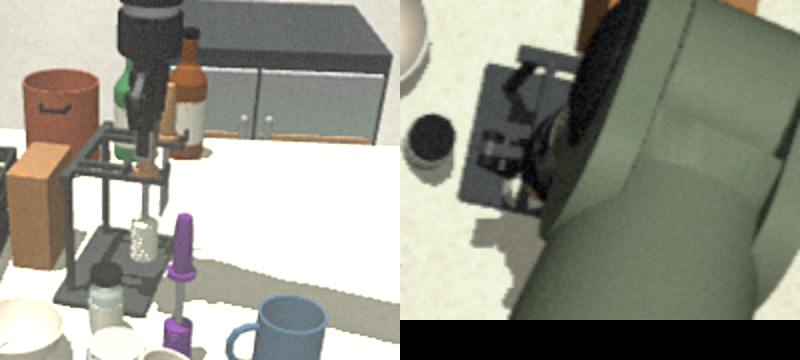

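The brush is seated at the same TCP height as when I took it (213.3 mm), with the collar on the prongs at side crop (145,165). I release it and retreat.

```bash
python3 - <<'E'
from h import *
bot.grip(0.45,20); bot.grip(1.0); st("open"); bot.dwell(.5)
bot.movel(HB+[0,0,160],max_speed=80); st("up")
bot.move_ptp([350,60,400],[np.pi,0,OS[2]]); bot.dwell(1); st("away")
a=imaging.capture("side"); t=imaging.capture("top")
W=np.hstack([cv2.resize(a[60:320,180:380],(400,520)),cv2.resize(t[110:240,120:420],(400,173)) if 0 else cv2.copyMakeBorder(cv2.resize(t[110:240,290:430],(400,371)),0,149,0,0,cv2.BORDER_CONSTANT)])
cv2.imwrite("pics/end.png",cv2.convertScaleAbs(W,alpha=1.5))
S=cv2.imread("pics/side0.png"); d=cv2.absdiff(a,S).max(2)[90:200,240:300]; print("changed px near brush vs start",int((d>50).sum()))
E
```

```text
open 33.06 [ 570.9 -146.7  212.4] [0.36 0.1  0.37] op 0.999 gf 0.0
up 35.42 [ 571.3 -146.9  349.5] [ 0.95  0.14 -0.22] op 1.002 gf 0.0
away 37.6 [350.  60. 400.] [-0.18 -0.37 -0.11] op 0.998 gf 0.0
changed px near brush vs start 8
```

View pics/end.png

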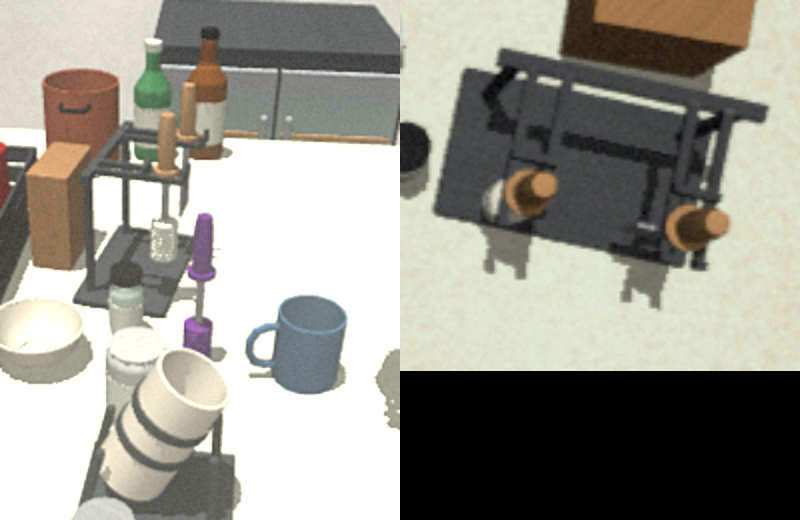

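The brush hangs upright on its hook, at side crop (166,140) and top crop (532,190), as at the start; everything else in view is unmoved.

```bash
python3 -c "
from bench import bot
print(bot.sign_off())"
```

```text
the job is handed in; nothing more can be done
None
```

The job is handed in at about 38 s: I pressed the canister floor three times at about 4–5.5 N, drew the brush up to about 8 mm below the mouth after each, then hung it upright on its hook and let go; nothing else in view moved.

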